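# Sort leftover bolts, nuts and a fuse into the drawer trays

### The job

The bench is being cleared after a repair: put the two bolts, the two nuts and the fuse that lie loose on the bench into the drawer trays where their own kind is already kept (bolts with the bolts, nuts with the nuts, fuse with the fuses), so that each ends up inside its tray with nothing leaning up on the rim. The fuse is ceramic, so let go of it only when it is down inside its tray. Leave the tape measure and the screwdriver where they lie.

Things in the scene. Friction and masses are not known exactly. Their poses are not given: they have to be found in the camera images.
- bolt_zinc: Bright zinc-plated (silver) hexagon bolt, about 0.2 kg, lying down: head 30 mm across flats, 12.5 mm thick; round shank 20 mm thick, 50 mm long. Origin on its axis at mid-length, 13 mm above the bench. x runs from head to tip (head x = -31 to -19 mm, shank -19 to +31 mm) and is level as the bolt lies, resting on its head's rim and its tip, with the shank sloping down 6 degrees towards the tip.
- bolt_black: Black hexagon bolt, about 0.2 kg, lying down: head 30 mm across flats, 12.5 mm thick; round shank 20 mm thick, 50 mm long. Origin on its axis at mid-length, 13 mm above the bench. x runs from head to tip (head x = -31 to -19 mm, shank -19 to +31 mm) and is level as the bolt lies, resting on its head's rim and its tip, with the shank sloping down 6 degrees towards the tip.
- nut_steel: Silver steel hexagon nut with a 20 mm hole lying flat on the bench: 30 mm across flats, 18 mm high. Origin at its centre, 9 mm above the bench; z along the hole; its x axis points square to one flat (the other flats follow every 60 degrees). About 0.07 kg.
- nut_brass: Yellow brass hexagon nut with a 20 mm hole lying flat on the bench: 30 mm across flats, 18 mm high. Origin at its centre, 9 mm above the bench; z along the hole; its x axis points square to one flat (the other flats follow every 60 degrees). About 0.07 kg.
- fuse: White ceramic cartridge fuse with a bright metal cap on each end and a thin red band, a plain cylinder 22 mm in diameter and 58 mm long lying on its side; it can roll. Origin at its centre, 11 mm above the bench; x along its axis. About 0.06 kg.
- tray_bolts: Blue open drawer tray, fixed on the bench, 160 mm (x) by 146 mm (y), 40 mm high, walls and floor 4 mm. Origin: centre of its underside; x points from the front wall (blank white label, towards the robot) to the rear. Four stock bolts of the same size (three silver, one black) are fixed along the rear wall, up to 30 mm above the tray's floor. The floor from the front wall (inner face x = -76 mm) to x = 20 mm, over the inner width (y = -69 to +69 mm), is empty.
- tray_nuts: Yellow open drawer tray, fixed on the bench, 160 mm (x) by 146 mm (y), 40 mm high, walls and floor 4 mm. Origin: centre of its underside; x points from the front wall (blank white label, towards the robot) to the rear. Three stock nuts of the same size (two silver, one brass) are fixed along the rear wall, up to 18 mm above the tray's floor. The floor from the front wall (inner face x = -76 mm) to x = 38 mm, over the inner width (y = -69 to +69 mm), is empty.
- tray_fuses: Red open drawer tray, fixed on the bench, 160 mm (x) by 146 mm (y), 40 mm high, walls and floor 4 mm. Origin: centre of its underside; x points from the front wall (blank white label, towards the robot) to the rear. Four stock fuses of the same size are fixed along the rear wall, up to 22 mm above the tray's floor. The floor from the front wall (inner face x = -76 mm) to x = 28 mm, over the inner width (y = -69 to +69 mm), is empty.
- tape_measure: Pocket tape measure, black with a yellow top, 68 mm along x, 64 mm along y, 36 mm high, lying loose among the hardware; to be left alone. Origin at the centre of its underside.
- screwdriver: Screwdriver with a red and yellow handle lying loose beside the trays and the hardware; to be left alone. 213 mm long along its x axis (handle from x = -105 to -5 mm, 24 mm wide and 26 mm high; thin blade to x = +108 mm). Origin on the bench under it, near the blade end of the handle.

How it is judged:
By the outcome, as a careful person would: the job done as asked, in the order asked, and still so for the second after the job is handed in, with the robot touching nothing.
It also fails if it takes over 115 s, if anything falls off the work surface, if the arm or the gripper's body presses on something with over 40 N, if the wrist force passes 120 N, or if a joint passes its speed limit or range.

### The arm

A 7-joint arm with a two-finger parallel gripper is mounted at the origin on the work surface. World frame = base frame: x ahead of the robot, y to its left, z up, the work surface at z = 0. Lengths are in m, angles in rad, forces in N, time in s.
With the tool pointing down it reaches from about 0.375 to 0.925 m from the base axis. Payload 3.1 kg.
Tool frame: the origin (TCP) lies between the finger pads; the fingertips stand 14 mm ahead of it and the grasp point (between the pads) lies 5 mm behind it; z points along the fingers, y is the line along which they close (so a half turn about z gives the same grasp; the last joint's range is limited). The gripper opens to 85 mm and grips with 20 to 120 N. Pads are 22 mm wide; open, the fingers measure 114 mm over their backs; the gripper's body (76 mm by 85 mm) begins 54 mm behind the grasp point. The pads swing forward as they close: fully open they stand 13 mm farther back than shut.
Start: joints at [1.066, 0.383, 0.044, 1.598, -0.018, 1.161, -0.05], TCP at [0.257, -0.597, 0.245] pointing down, gripper open.
Joint ranges: [-2.61, 2.61], [-0.41, 2.15], [-1.48, 1.57], [0, 2.5], [-1.57, 4.71], [0.05, 1.97], [-2.85, 2.85]. Speed limits (rad/s): [2.79, 2.79, 3.14, 3.14, 3.14, 3.14, 3.14].

### API

Orientations are given as [roll, pitch, yaw] about the fixed x, y, z axes, in that order (R = Rz(yaw) Ry(pitch) Rx(roll)).
In Python, from station import ctrl, get_image, get_calibration, trace gives the robot as it stands.
- The arm moves only by the shell command python3 -m handwheel 'ROWS' [FORCE]. ROWS is JSON, a list of rows, each a list of 7 numbers: the shift along the world's x, y, z in m, then the turn, a rotation vector about the world's x, y, z in degrees, then the opening in per cent of the stroke, from 0 (shut) to 100 (fully open). In form: [[x, y, z, rx, ry, rz, gripper], ...]. A call has 1 to 12 rows; each row shifts and turns the commanded pose from where the row before left it; what a row does not reach is not made up. A row lasts 1/8 s, in which the tool goes at most 62.5 mm and 10.7 degrees, less where a joint would pass 70% of its speed; a pose out of reach is approached as far as the arm can. A call with a gripper value outside its range is refused whole. The fingers move at their own pace and stop on an object; FORCE is the grip in N (left out, the last holds). Time passes only in rows, so rows that do not move let the fingers close. It gives the time, the measured TCP pose, the force, the opening and the grip force at its end, in the units of the state.
- ctrl.observe(): the state, without advancing time (a new reading comes with each control period).
- get_image(name): name is "scene" or "top" or "wrist"; returns the picture (480x640x3 uint8, red, green, blue); there is no depth.
- get_calibration(name): a dict with "fovy" (degrees; the focal length in pixels is half the picture's height over the tangent of half this angle, whatever the lens; pixels are square), "cx", "cy" (the principal point, pixels), "R" (3x3) and "t" (3): a world point X has camera coordinates R X + t; the wrist camera has in their place "tool_from_camera" (4x4, takes a point from camera to tool coordinates, whose origin is the TCP and whose axes are the flange's). Camera axes: x right, y down, z forward; pixel columns grow to the right and rows downward; lengths in m; the calibration is good to about 2 mm. A picture is of the moment at which its call begins: read the wrist's pose just before it. get_calibration takes no time and is no camera call.
- ctrl.sign_off(): hands the job in; it is judged then, once.
Trained networks look in the newest picture that a camera, given by its name, has taken for a name from the list of things; names that differ only in an ending like _2 or _b are one class to them, and where a whole thing is asked for, a point or a joint stands for the part that bears it (a point fixed in the world has none). Each returns a list of dicts, best first, with "p" (0 to 1); they miss things now and then, are a little off and sometimes report something else, mostly with a low value. They report only what shows in the picture. A call takes as long as a camera call.
- trace(camera, thing): "mask" (480x640 bool, what is visible of it) and "extent" ([centre column, centre row, width, height] in pixels, round what is visible of it).
The state is a dict: "t": time; "joint_pos": joint angles; "dq": joint speeds; "joint_efforts": joint torques, N m; "eef_pos": TCP position; "ee_rot": TCP orientation; "wrist_force": force on the tool from outside, world axes, zero at the start; "ft_torque": the same for the moment, N m; "width": finger opening in m; "gripper_force": force on a finger pad.
Only numpy, scipy, OpenCV 4.12 (cv2) and the standard library are available. Lean on these libraries where they do the work, as an engineer would, in place of code of your own. Each camera call takes 0.05 s, during which the arm holds its last target. There are 200 camera calls.

## Working session

There is one attempt and no reset: what is moved stays moved. The work goes in short steps, Python scripts to look and compute and a shell command to move; the robot and the scene stay as the last step left them, time stands still between calls to the robot, and variables do not carry over. Pictures are saved under pics/ and viewed, at most 14 in all, crops included, and the job is handed in when it is done.

```bash
ls; mkdir -p pics
python3 - <<'E'
from station import *
import cv2,numpy as np
s=ctrl.observe();print(s['t'],s['eef_pos'],s['ee_rot'],s['width'])
for n in ["scene","top","wrist"]:
    im=get_image(n);cv2.imwrite(f'pics/{n}0.png',im[:,:,::-1])
    c=get_calibration(n);print(n,{k:np.round(v,4).tolist() for k,v in c.items()})
E
```

```text
pics
0.0 [ 0.25684133 -0.59609457  0.24385214] [-3.13890000e+00  1.22519121e-04  4.06928353e-01] 0.08515052403226935
scene {'fovy': 55.4377, 'cx': 320.4409, 'cy': 245.2848, 'R': [[-0.6573, 0.7536, -0.0007], [0.5233, 0.4557, -0.7201], [-0.5423, -0.4737, -0.6939]], 't': [0.3719, -0.253, 1.2281]}
top {'fovy': 52.936, 'cx': 313.4515, 'cy': 238.4407, 'R': [[0.0105, -0.9998, 0.0151], [-0.9899, -0.0125, -0.1414], [0.1416, -0.0135, -0.9898]], 't': [-0.0323, 0.5522, 0.9024]}
wrist {'fovy': 67.6005, 'cx': 316.578, 'cy': 242.9442, 'tool_from_camera': [[0.0, -0.9651, -0.2619, 0.068], [1.0, 0.0003, -0.0009, -0.0005], [0.0009, -0.2619, 0.9651, -0.1298], [0.0, 0.0, 0.0, 1.0]]}
```

View pics/top0.png

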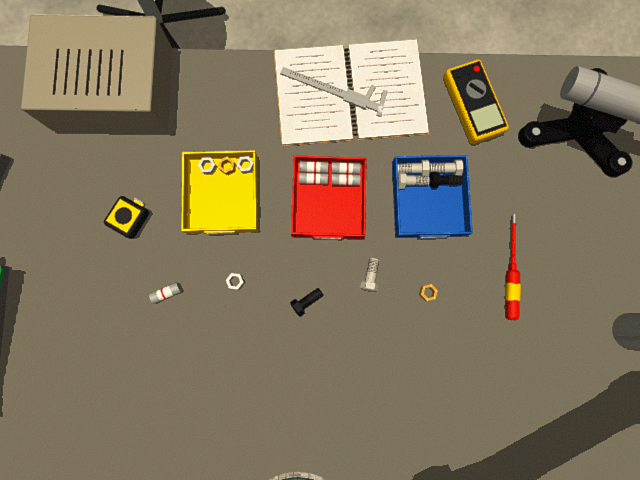

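View pics/scene0.png

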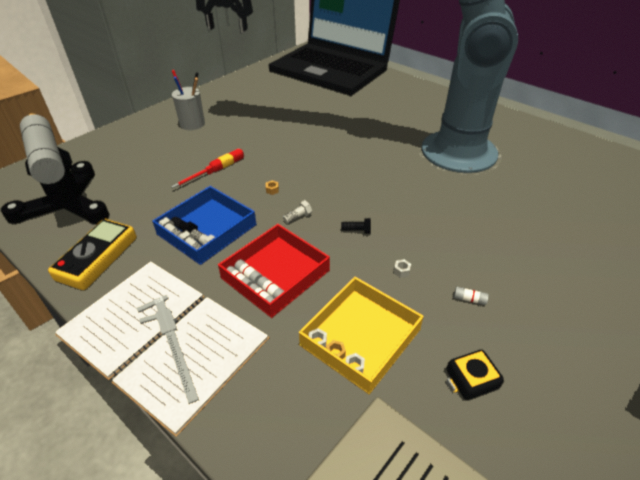

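The top view shows the trays: yellow (220,192), red (329,197) and blue (432,196). The loose parts are the fuse (165,293), steel nut (234,281), black bolt (307,301), zinc bolt (371,275) and brass nut (429,293). The tape is at (127,217) and the screwdriver at (513,280).

```bash
cat > h.py <<'E'
from station import *
import cv2,numpy as np
from scipy.spatial.transform import Rotation as Ro
def cam(n,s=None):
    c=get_calibration(n);f=240/np.tan(np.radians(c['fovy'])/2)
    if n=='wrist':
        T=np.eye(4);T[:3,:3]=Ro.from_euler('xyz',s['ee_rot']).as_matrix();T[:3,3]=s['eef_pos']
        W=T@np.array(c['tool_from_camera']);R=W[:3,:3];o=W[:3,3]
    else:
        R=np.array(c['R']).T;o=-R@np.array(c['t'])
    return f,c['cx'],c['cy'],R,o
def toworld(K,uv,z):
    f,cx,cy,R,o=K;uv=np.atleast_2d(uv).astype(float)
    d=np.c_[(uv[:,0]-cx)/f,(uv[:,1]-cy)/f,np.ones(len(uv))]@R.T
    return (o+d*((z-o[2])/d[:,2])[:,None])[:,:2]
def pts(m):
    v,u=np.nonzero(m);return np.c_[u,v]
def pca(P):
    c=P.mean(0);w,V=np.linalg.eigh(np.cov((P-c).T));a=V[:,1]
    q=(P-c)@V;r=np.ptp(q,axis=0)
    sk=(q[:,1]**3).mean()
    return c,np.degrees(np.arctan2(a[1],a[0])),r[::-1],sk
def show(n,things,K,Z):
    for t in things:
        for d in trace(n,t)[:3]:
            if d['p']<.3: continue
            P=toworld(K,pts(d['mask']),Z.get(t,.01));c,a,r,sk=pca(P)
            b=cv2.minAreaRect(P.astype(np.float32))
            print(n,t,round(float(d['p']),2),'px',np.round(d['extent']),'c',np.round(c,4),'ang',round(a,1),'size',np.round(r,3),'rect',np.round(b[0],4),'sk',np.sign(sk))
Z=dict(nut_steel=.012,nut_brass=.012,bolt_zinc=.013,bolt_black=.013,fuse=.013,tray_bolts=.04,tray_nuts=.04,tray_fuses=.04,tape_measure=.03,screwdriver=.013)
E
python3 - <<'E'
from h import *
get_image('top');show('top',list(Z),cam('top'),Z)
get_image('scene');show('scene',list(Z)[:8],cam('scene'),Z)
E
```

```text
top nut_steel 0.65 px [233. 283.  18.  14.] c [0.4683 0.1331] ang -169.7 size [0.029 0.029] rect [0.4693 0.1321] sk 1.0
top nut_brass 0.57 px [428. 294.  16.  15.] c [ 0.4509 -0.2544] ang 98.9 size [0.035 0.029] rect [ 0.4509 -0.2542] sk -1.0
top bolt_black 0.88 px [305. 302.  30.  27.] c [ 0.4304 -0.0116] ang 125.0 size [0.063 0.034] rect [ 0.4352 -0.0117] sk -1.0
top fuse 0.83 px [165. 293.  30.  26.] c [0.4451 0.2654] ang 113.6 size [0.062 0.022] rect [0.4455 0.2651] sk -1.0
top tray_bolts 0.8 px [434. 196.  82.  88.] c [ 0.6404 -0.259 ] ang -178.5 size [0.169 0.157] rect [ 0.6408 -0.2586] sk -1.0
top tray_bolts 0.44 px [306. 302.  31.  26.] c [ 0.4311 -0.0135] ang 125.6 size [0.063 0.032] rect [ 0.4305 -0.0172] sk -1.0
top tray_nuts 0.98 px [219. 194.  78.  82.] c [0.6428 0.1609] ang -178.0 size [0.17  0.149] rect [0.643  0.1608] sk -1.0
top tray_fuses 0.91 px [330. 199.  84.  80.] c [ 0.6357 -0.0551] ang -178.0 size [0.17  0.151] rect [ 0.6357 -0.0558] sk -1.0
top tape_measure 0.97 px [126. 218.  49.  47.] c [0.5931 0.3436] ang 145.0 size [0.078 0.074] rect [0.5951 0.3425] sk -1
[... 788 characters left out ...]
19.] c [ 0.4308 -0.0114] ang 136.5 size [0.067 0.049] rect [ 0.4306 -0.0168] sk -1.0
scene fuse 0.81 px [470. 296.  33.  16.] c [0.4469 0.267 ] ang 115.9 size [0.06  0.031] rect [0.4467 0.2668] sk 1.0
scene tray_bolts 0.9 px [203. 225. 100.  78.] c [ 0.6598 -0.2399] ang 52.1 size [0.246 0.214] rect [ 0.6545 -0.2438] sk -1.0
scene tray_nuts 0.81 px [360. 335. 121. 117.] c [0.6633 0.1739] ang -172.0 size [0.193 0.166] rect [0.6571 0.1702] sk 1.0
scene tray_fuses 0.95 px [273. 272. 116.  96.] c [ 0.6548 -0.0377] ang -155.0 size [0.228 0.207] rect [ 0.6498 -0.0416] sk 1.0
scene tray_fuses 0.32 px [205. 226. 105.  79.] c [ 0.6593 -0.239 ] ang 52.7 size [0.245 0.212] rect [ 0.6548 -0.2441] sk -1.0
```

```bash
python3 -m handwheel '[[0.025,0.05,-0.005,0,0,-3.4,100],[0.025,0.05,-0.005,0,0,-3.4,100],[0.025,0.05,-0.005,0,0,-3.4,100],[0.025,0.05,-0.005,0,0,-3.4,100],[0.025,0.05,-0.005,0,0,-3.4,100],[0.025,0.05,-0.005,0,0,-3.4,100],[0.025,0.05,-0.005,0,0,-3.4,100],[0.025,0.05,-0.005,0,0,-3.4,100],[0.025,0.05,0,0,0,-3.4,100],[0,0.006,0,0,0,0,100],[0,0,0,0,0,0,100]]' 40
cat >> h.py <<'E'
def wlook(name,things):
    s=ctrl.observe();im=get_image('wrist');cv2.imwrite(f'pics/{name}.png',im[:,:,::-1])
    print('t',round(s['t'],2),'tcp',np.round(s['eef_pos'],4),'yaw',round(np.degrees(s['ee_rot'][2]),1),'rp',np.round(s['ee_rot'][:2],3),'w',round(s['width'],4),'F',np.round(s['wrist_force'],1))
    show('wrist',things,cam('wrist',s),Z)
E
python3 -c "
from h import *
wlook('w1',['bolt_zinc','bolt_black'])"
```

```text
t: 2.52
eef_pos: [0.4821, -0.1409, 0.2053]
ee_rot: [3.141, 0.0, -0.126]
wrist_force: [-0.4, -0.6, 0.1]
width: 0.0855
gripper_force: 0.0
t 2.52 tcp [ 0.4821 -0.1409  0.2053] yaw -7.2 rp [3.141 0.   ] w 0.0855 F [-0.4 -0.6  0.1]
wrist bolt_zinc 0.78 px [314. 216.  38.  72.] c [ 0.4839 -0.1385] ang 168.9 size [0.067 0.035] rect [ 0.4871 -0.1372] sk -1.0
wrist bolt_black 0.72 px [188. 284.  66.  58.] c [ 0.4359 -0.0106] ang 118.8 size [0.076 0.023] rect [ 0.4354 -0.0093] sk 1.0
```

View pics/w1.png

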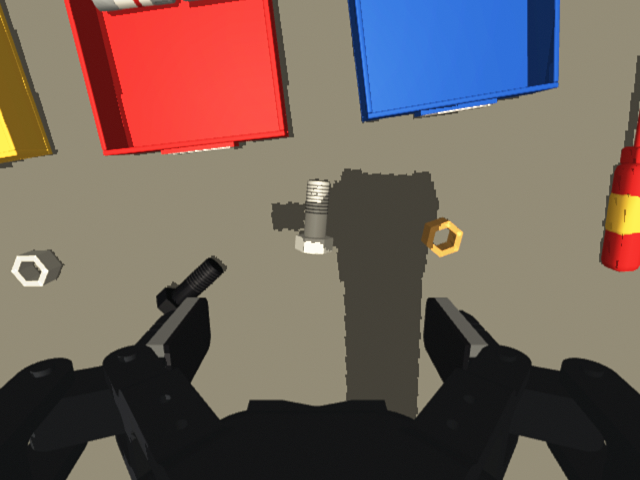

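The wrist view shows the zinc bolt from its head (314,243) to its tip (318,181). The black bolt is near (190,285), the brass nut at (444,237) and the steel nut at (37,268). Going down on the zinc bolt now.

```bash
python3 -m handwheel '[[0.001,0.004,-0.06,0,0,-4,100],[0,0,-0.06,0,0,0,100],[0,0,-0.045,0,0,0,100],[0,0,-0.022,0,0,0,100],[0,0,0,0,0,0,100],[0,0,0,0,0,0,10],[0,0,0,0,0,0,10],[0,0,0,0,0,0,10],[0,0,0,0,0,0,10],[0,0,0,0,0,0,10],[0,0,0,0,0,0,10]]' 60
```

```text
t: 4.05
eef_pos: [0.484, -0.1375, 0.0194]
ee_rot: [3.141, -0.002, -0.197]
wrist_force: [-1.5, -0.8, 5.8]
width: 0.0176
gripper_force: 58.2
```

```bash
python3 -m handwheel '[[0,0,0.04,0,0,0,10],[0,0,0.06,0,0,0,10],[0.032,-0.037,0,0,0,4,10],[0.032,-0.038,0,0,0,4,10],[0.032,-0.038,0,0,0,4,10],[0.032,-0.038,0,0,0,1,10],[0,0,0,0,0,0,10],[0,0,0,0,0,0,10]]' 60; python3 -c "
from h import *
wlook('w2',['bolt_zinc','tray_bolts'])"
```

```text
t: 5.05
eef_pos: [0.61, -0.2869, 0.1169]
ee_rot: [-3.139, 0.003, 0.03]
wrist_force: [0.1, 0.4, -3.3]
width: 0.0179
gripper_force: 59.1
t 5.05 tcp [ 0.61   -0.2869  0.1169] yaw 1.7 rp [-3.139e+00  3.000e-03] w 0.0179 F [ 0.1  0.4 -3.3]
wrist bolt_zinc 0.9 px [317. 310.  65. 168.] c [ 0.5618 -0.2865] ang -177.6 size [0.132 0.048] rect [ 0.5592 -0.2871] sk 1.0
wrist tray_bolts 0.6 px [273. 185. 281. 279.] c [ 0.6619 -0.2573] ang 131.6 size [0.213 0.215] rect [ 0.6467 -0.2603] sk 1.0
```

View pics/w2.png

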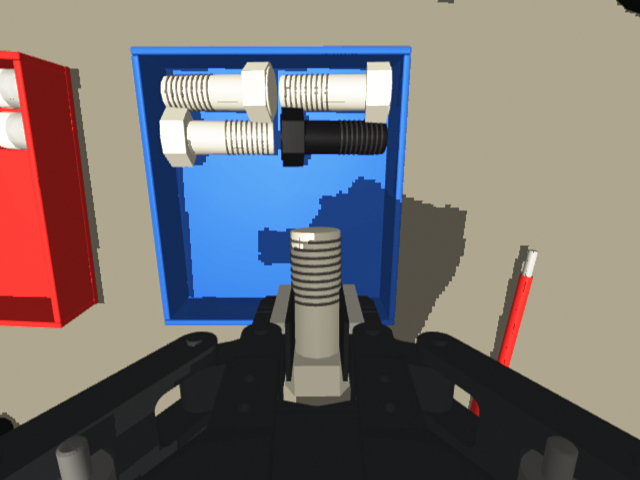

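The bolt is held straight, tip at (316,235) and head at (318,390). The blue rim corners are near (133,48), (410,48), (166,322) and (395,320).

```bash
python3 -c "
from h import *
s=ctrl.observe();K=cam('wrist',s)
print(toworld(K,[[133,48],[410,48],[166,323],[395,321]],.04))
print(toworld(K,[[316,232],[318,400]],.125))"
```

```text
[[ 0.72406644 -0.18467294]
 [ 0.72862767 -0.32939013]
 [ 0.56535072 -0.18944872]
 [ 0.57164452 -0.33565573]]
[[ 0.64876815 -0.28315988]
 [ 0.57932821 -0.28616472]]
```

```bash
python3 -m handwheel '[[0.008,0,-0.03,0,0,0,10],[0,0.002,-0.03,0,0,0,10],[0,0,-0.02,0,0,0,10],[0,0,-0.011,0,0,0,10],[0,0,0,0,0,0,10],[0,0,0,0,0,0,10],[0,0,0,0,0,0,40],[0,0,0,0,0,0,40],[0,0,0,0,0,0,40],[0,0,0.04,0,0,0,40],[0,0,0.05,0,0,0,40],[0,0,0.05,0,0,0,100]]' 60
```

```text
t: 6.7
eef_pos: [0.619, -0.2859, 0.1687]
ee_rot: [-3.141, 0.0, 0.03]
wrist_force: [-0.0, 0.6, 0.2]
width: 0.0513
gripper_force: 0.0
```

```bash
python3 -m handwheel '[[-0.031,0.046,0.005,0,0,-9.7,100],[-0.031,0.046,0.005,0,0,-9.7,100],[-0.031,0.046,0.005,0,0,-9.7,100],[-0.031,0.046,0.005,0,0,-9.7,100],[-0.031,0.046,0.005,0,0,-9.7,100],[-0.031,0.046,0.005,0,0,-9.7,100],[0,0,0,0,0,0,100],[0,0,0,0,0,0,100]]' 60; python3 -c "
from h import *
wlook('w3',['bolt_black','nut_steel','nut_brass'])"
```

```text
t: 7.7
eef_pos: [0.4337, -0.0103, 0.1978]
ee_rot: [-3.141, -0.001, -0.985]
wrist_force: [0.4, -0.4, 0.0]
width: 0.0852
gripper_force: 0.0
t 7.7 tcp [ 0.4337 -0.0103  0.1978] yaw -56.4 rp [-3.141e+00 -1.000e-03] w 0.0852 F [ 0.4 -0.4  0. ]
wrist bolt_black 0.77 px [320. 220.  38.  76.] c [ 0.4322 -0.009 ] ang 125.8 size [0.067 0.035] rect [ 0.4337 -0.0115] sk -1.0
wrist nut_steel 0.8 px [216. 319.  16.  35.] c [0.465  0.1227] ang 123.0 size [0.035 0.015] rect [0.463  0.1239] sk 1.0
```

View pics/w3.png

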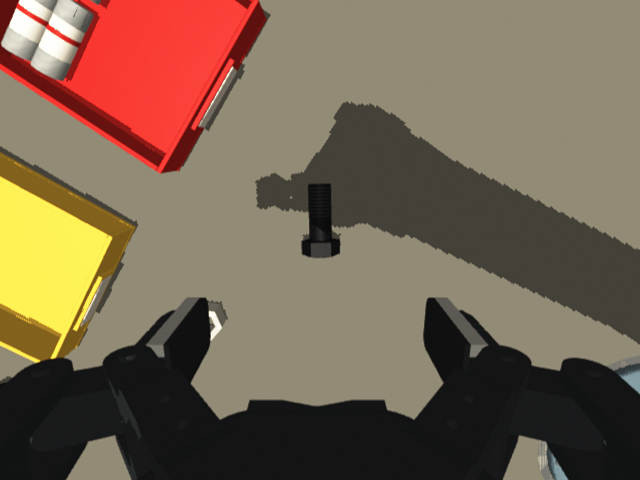

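The black bolt is aligned with the gripper, tip (320,184) and head (320,250).

```bash
python3 -m handwheel '[[-0.002,0,-0.06,0,0,0.5,100],[0,0,-0.06,0,0,0,100],[0,0,-0.04,0,0,0,100],[0,0,-0.019,0,0,0,100],[0,0,0,0,0,0,100],[0,0,0,0,0,0,10],[0,0,0,0,0,0,10],[0,0,0,0,0,0,10],[0,0,0,0,0,0,10],[0,0,0,0,0,0,10],[0,0,0,0,0,0,10]]' 60
```

```text
t: 9.28
eef_pos: [0.4319, -0.01, 0.0191]
ee_rot: [-3.141, -0.001, -0.977]
wrist_force: [-0.9, -0.3, 5.8]
width: 0.0178
gripper_force: 58.5
```

```bash
python3 -m handwheel '[[0,0,0.04,0,0,0,10],[0,0,0.06,0,0,0,10],[0.031,-0.037,0,0,0,9.7,10],[0.031,-0.037,0,0,0,9.7,10],[0.031,-0.037,0,0,0,9.7,10],[0.031,-0.037,0,0,0,9.7,10],[0.031,-0.037,0,0,0,9.7,10],[0.032,-0.037,0,0,0,9.5,10],[0,0,0,0,0,0,10],[0,0,0,0,0,0,10]]' 60; python3 -c "
from h import *
wlook('w4',['bolt_zinc','bolt_black'])"
```

```text
t: 10.52
eef_pos: [0.617, -0.2313, 0.1168]
ee_rot: [-3.14, 0.003, 0.034]
wrist_force: [-0.0, 0.4, -3.0]
width: 0.0178
gripper_force: 59.7
t 10.53 tcp [ 0.617  -0.2313  0.1168] yaw 1.9 rp [-3.14e+00  3.00e-03] w 0.0178 F [-0.   0.4 -3. ]
wrist bolt_zinc 0.92 px [400. 245.  52. 102.] c [ 0.6183 -0.2891] ang 179.4 size [0.071 0.036] rect [ 0.6204 -0.2889] sk -1.0
wrist bolt_black 0.78 px [317. 307.  58. 173.] c [ 0.5718 -0.2311] ang -177.7 size [0.132 0.045] rect [ 0.5692 -0.2317] sk 1.0
```

View pics/w4.png

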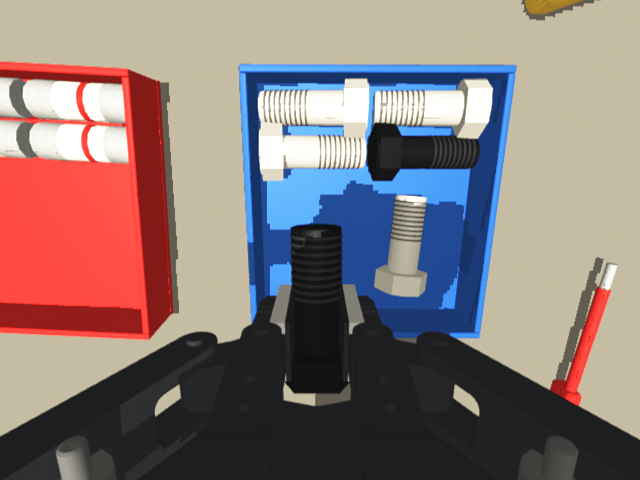

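The zinc bolt lies flat in the blue tray around (402,245). The black bolt is held with its tip at (316,232), clear of it. Lowering and releasing.

```bash
python3 -m handwheel '[[0.001,0.001,-0.03,0,0,0,10],[0,0,-0.03,0,0,0,10],[0,0,-0.02,0,0,0,10],[0,0,-0.011,0,0,0,10],[0,0,0,0,0,0,10],[0,0,0,0,0,0,10],[0,0,0,0,0,0,38],[0,0,0,0,0,0,38],[0,0,0,0,0,0,38],[0,0,0.04,0,0,0,38],[0,0,0.05,0,0,0,38],[0,0,0.05,0,0,0,100]]' 60
```

```text
t: 12.18
eef_pos: [0.619, -0.2309, 0.1687]
ee_rot: [-3.141, 0.0, 0.035]
wrist_force: [1.2, 0.5, 0.1]
width: 0.0493
gripper_force: 0.0
```

```bash
python3 -m handwheel '[[-0.056,-0.008,0,0,0,0,100],[-0.056,-0.008,0,0,0,0,100],[-0.056,-0.007,0,0,0,0,100],[0,0,0,0,0,0,100],[0,0,0,0,0,0,100]]' 60
cat >> h.py <<'E'
def hexfit(name,thing):
    s=ctrl.observe();im=get_image('wrist');K=cam('wrist',s)
    print('t',round(s['t'],2),'tcp',np.round(s['eef_pos'],4),'yaw',round(np.degrees(s['ee_rot'][2]),1))
    d=max(trace('wrist',thing),key=lambda d:d['p'])
    u,v=map(int,d['extent'][:2]);print(d['p'],np.round(d['extent']))
    cv2.imwrite(f'pics/{name}.png',cv2.resize(im[v-50:v+50,u-50:u+50,::-1],None,fx=5,fy=5))
    m=d['mask'].astype(np.uint8);m=cv2.morphologyEx(m,cv2.MORPH_CLOSE,np.ones((15,15),np.uint8))
    # model silhouette: union of top and bottom hexagons' hull (plus sides), fit x,y,angle by IoU
    f,cx,cy,R,o=K;best=[]
    from scipy.optimize import differential_evolution as DE
    c0=toworld(K,pts(m),.009).mean(0)
    def sil(p):
        a=np.radians(p[2]+30+60*np.arange(6));h=.015/np.cos(np.pi/6)
        X=np.array([[p[0]+h*np.cos(t),p[1]+h*np.sin(t),z] for t in a for z in(0,.018)])
        c=(X-o)@R;q=np.c_[cx+f*c[:,0]/c[:,2],cy+f*c[:,1]/c[:,2]]
        g=np.zeros_like(m);cv2.fillConvexPoly(g,cv2.convexHull((q*16).round().astype(np.int32)),1,shift=4);return g
    def cost(p):
        g=sil(p);return -(g&m).sum()/(g|m).sum()
    r=DE(cost,[(c0[0]-.01,c0[0]+.01),(c0[1]-.01,c0[1]+.01),(0,60)],seed=1,maxiter=60)
    print('nut',np.round(r.x[:2],4),'flat normals at',round(r.x[2],1),'+60k, IoU',round(-r.fun,3))
E
python3 -c "
from h import *
hexfit('w5','nut_brass')"
```

```text
t: 12.8
eef_pos: [0.4519, -0.2541, 0.168]
ee_rot: [3.141, -0.002, 0.035]
wrist_force: [0.5, 0.7, -0.6]
width: 0.0857
gripper_force: 0.0
t 12.8 tcp [ 0.4519 -0.2541  0.168 ] yaw 2.0
0.6 [318. 228.  46.  41.]
nut [ 0.4619 -0.2434] flat normals at 31.9 +60k, IoU -9459868755748488.0h.py:52: RuntimeWarning: overflow encountered in scalar negative
  g=sil(p);return -(g&m).sum()/(g|m).sum()
```

View pics/w5.png

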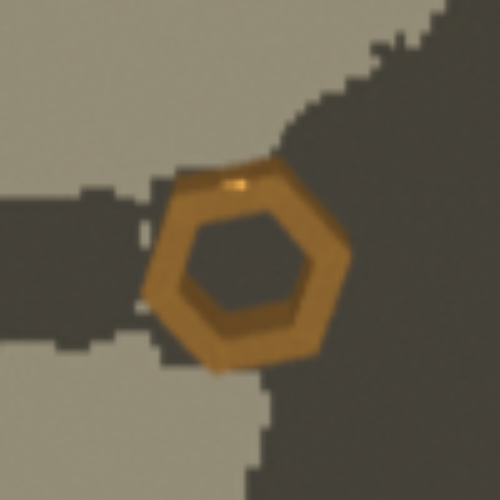

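The brass nut is centred at about crop (248,268), pixel (318,231). Its top flat runs from (180,190) to (285,165) in the crop. The fit had an unsigned overflow, so I'll fix that and refit.

```bash
sed -i 's|return -(g&m).sum()/(g|return -float((g\&m).sum())/float((g|; s/|m).sum()$/|m).sum())/' h.py; python3 -c "
from h import *
hexfit('w6','nut_brass')"
```

```text
t 12.9 tcp [ 0.4533 -0.2537  0.1681] yaw 2.1
0.56 [318. 230.  49.  40.]
nut [ 0.4534 -0.2526] flat normals at 15.6 +60k, IoU 0.775
```

```bash
python3 -m handwheel '[[0,0.001,-0.05,0,0,-8.3,100],[0,0,-0.05,0,0,-8.3,100],[0,0,-0.035,0,0,0,100],[0,0,-0.017,0,0,0,100],[0,0,0,0,0,0,100],[0,0,0,0,0,0,15],[0,0,0,0,0,0,15],[0,0,0,0,0,0,15],[0,0,0,0,0,0,15],[0,0,0,0,0,0,15],[0,0,0,0,0,0,15]]' 50
```

```text
t: 14.38
eef_pos: [0.4523, -0.2536, 0.0166]
ee_rot: [3.141, -0.002, -0.255]
wrist_force: [-1.4, 0.3, 6.8]
width: 0.0287
gripper_force: 50.1
```

```bash
python3 -m handwheel '[[0,0,0.04,0,0,0,15],[0,0,0.06,0,0,0,15],[0.022,0.048,0,0,0,2.1,15],[0.022,0.048,0,0,0,2.1,15],[0.022,0.048,0,0,0,2.1,15],[0.022,0.048,0,0,0,2.1,15],[0.022,0.048,0,0,0,2.1,15],[0.022,0.048,0,0,0,2.1,15],[0.022,0.048,0,0,0,2.1,15],[0.022,0.048,0,0,0,2,15],[0,0,0,0,0,0,15],[0,0,0,0,0,0,15]]' 50; python3 -c "
from h import *
wlook('w7',['nut_brass','tray_nuts'])"
```

```text
t: 15.88
eef_pos: [0.6264, 0.1305, 0.1145]
ee_rot: [3.14, 0.002, 0.037]
wrist_force: [0.3, -0.6, 0.1]
width: 0.0288
gripper_force: 49.6
t 15.88 tcp [0.6264 0.1305 0.1145] yaw 2.1 rp [3.14e+00 2.00e-03] w 0.0288 F [ 0.3 -0.6  0.1]
wrist nut_brass 0.56 px [317. 310.  78.  96.] c [0.579  0.1297] ang -176.3 size [0.072 0.053] rect [0.5791 0.13  ] sk -1.0
wrist tray_nuts 0.56 px [251. 208. 279. 270.] c [0.6675 0.1702] ang 126.1 size [0.208 0.184] rect [0.6497 0.166 ] sk 1.0
```

View pics/w7.png

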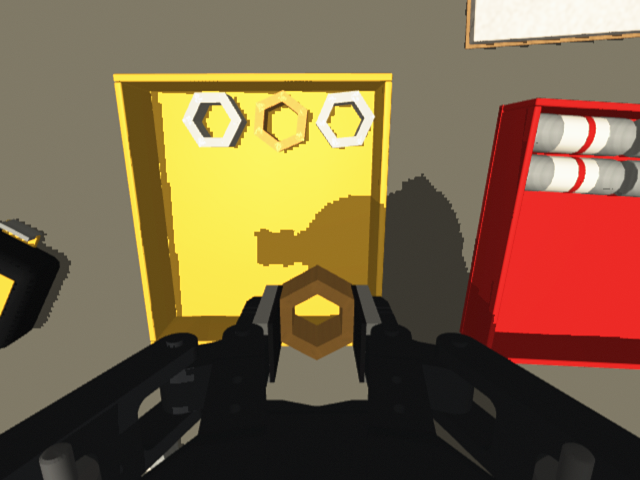

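The nut is held by two flats and centred at (317,312). The yellow rim corners are near (115,76), (392,76) and (153,343).

```bash
python3 -c "
from h import *
K=cam('wrist',ctrl.observe())
print(toworld(K,[[115,76],[392,76],[153,343],[381,200]],.04))"
```

```text
[[0.72591351 0.23839742]
 [0.73083596 0.09323505]
 [0.56897483 0.23205116]
 [0.66548611 0.09371267]]
```

```bash
python3 -m handwheel '[[0,0.007,-0.03,0,0,0,15],[0,0,-0.03,0,0,0,15],[0,0,-0.02,0,0,0,15],[0,0,-0.012,0,0,0,15],[0,0,0,0,0,0,15],[0,0,0,0,0,0,15],[0,0,0,0,0,0,45],[0,0,0,0,0,0,45],[0,0,0,0,0,0,45],[0,0,0.04,0,0,0,45],[0,0,0.05,0,0,0,45],[0,0,0.05,0,0,0,100]]' 50
```

```text
t: 17.52
eef_pos: [0.6269, 0.138, 0.1646]
ee_rot: [3.142, 0.0, 0.037]
wrist_force: [1.7, 0.4, -0.1]
width: 0.0555
gripper_force: 0.0
```

Next the steel nut near (0.470,0.131).

```bash
python3 -m handwheel '[[-0.052,-0.003,0,0,0,0,100],[-0.052,-0.003,0,0,0,0,100],[-0.053,-0.003,0,0,0,0,100],[0,0,0,0,0,0,100],[0,0,0,0,0,0,100]]' 50; python3 -c "
from h import *
hexfit('w8','nut_steel')"
```

```text
t: 18.15
eef_pos: [0.4709, 0.1291, 0.1639]
ee_rot: [3.142, -0.002, 0.037]
wrist_force: [0.2, 0.9, 0.2]
width: 0.0854
gripper_force: 0.0
t 18.15 tcp [0.4709 0.1291 0.1639] yaw 2.1
0.58 [314. 234.  44.  45.]
nut [0.4712 0.1321] flat normals at 53.2 +60k, IoU 0.813
```

View pics/w8.png

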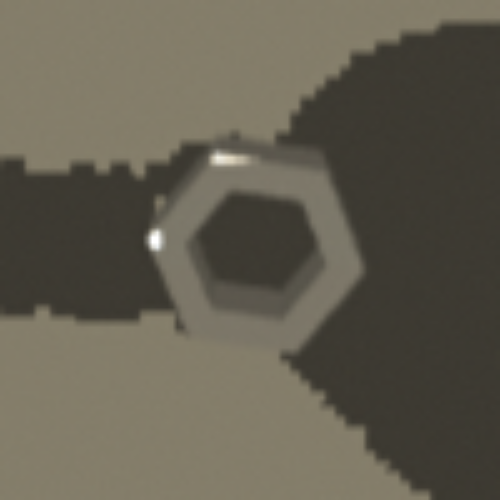

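The steel nut is centred at crop (258,252), pixel (316,234). Its top flat tilts about 8° clockwise, which agrees with the fit, so I need yaw of about 23.5°.

```bash
python3 -m handwheel '[[0,0.001,-0.05,0,0,10,100],[0,0,-0.05,0,0,10,100],[0,0,-0.032,0,0,1.5,100],[0,0,-0.0155,0,0,0,100],[0,0,0,0,0,0,100],[0,0,0,0,0,0,15],[0,0,0,0,0,0,15],[0,0,0,0,0,0,15],[0,0,0,0,0,0,15],[0,0,0,0,0,0,15],[0,0,0,0,0,0,15]]' 50
```

```text
t: 19.62
eef_pos: [0.4713, 0.1303, 0.0169]
ee_rot: [3.141, -0.002, 0.412]
wrist_force: [-0.8, -0.8, 6.7]
width: 0.0289
gripper_force: 50.0
```

```bash
python3 -m handwheel '[[0,0,0.04,0,0,0,15],[0,0,0.06,0,0,0,15],[0.039,0.016,0,0,0,-5.4,15],[0.039,0.016,0,0,0,-5.4,15],[0.039,0.016,0,0,0,-5.4,15],[0.039,0.015,0,0,0,-5.4,15],[0,0,0,0,0,0,15],[0,0,0,0,0,0,15]]' 50; python3 -c "
from h import *
wlook('w9',['nut_brass','nut_steel'])"
```

```text
t: 20.62
eef_pos: [0.6248, 0.1927, 0.1148]
ee_rot: [3.141, 0.003, 0.036]
wrist_force: [-1.0, 0.3, -1.5]
width: 0.0288
gripper_force: 49.7
t 20.62 tcp [0.6248 0.1927 0.1148] yaw 2.1 rp [3.141e+00 3.000e-03] w 0.0288 F [-1.   0.3 -1.5]
wrist nut_brass 0.94 px [399. 245.  62.  56.] c [0.6287 0.1383] ang -136.1 size [0.039 0.036] rect [0.6285 0.1386] sk -1.0
wrist nut_steel 0.86 px [319. 314.  77.  95.] c [0.5759 0.1921] ang -176.9 size [0.073 0.053] rect [0.5756 0.1919] sk -1.0
```

View pics/w9.png

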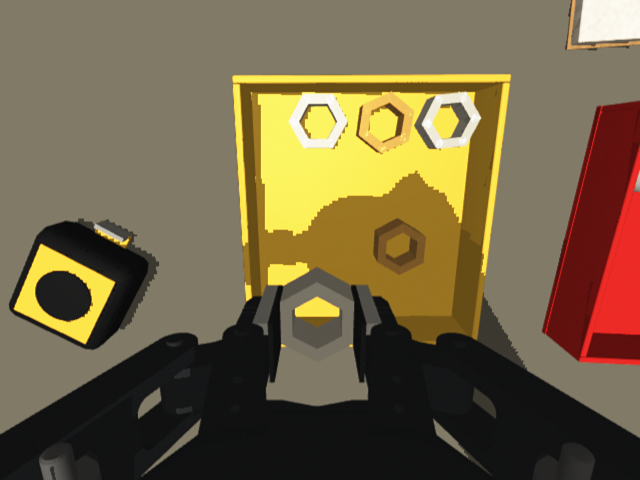

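The brass nut lies flat in the tray at (400,246). The steel nut is held square, and the tape measure at (70,285) is clear.

```bash
python3 -m handwheel '[[0,0.001,-0.03,0,0,0,15],[0,0,-0.03,0,0,0,15],[0,0,-0.02,0,0,0,15],[0,0,-0.012,0,0,0,15],[0,0,0,0,0,0,15],[0,0,0,0,0,0,15],[0,0,0,0,0,0,43],[0,0,0,0,0,0,43],[0,0,0,0,0,0,43],[0,0,0.04,0,0,0,43],[0,0,0.05,0,0,0,43],[0,0,0.05,0,0,0,100]]' 50
```

```text
t: 22.28
eef_pos: [0.6259, 0.1939, 0.165]
ee_rot: [3.142, 0.0, 0.035]
wrist_force: [0.1, 0.1, 0.0]
width: 0.0535
gripper_force: 0.0
```

```bash
python3 -m handwheel '[[-0.0165,0.0065,0.003,0,0,10.3,100],[-0.0165,0.0065,0.003,0,0,10.3,100],[-0.0165,0.0065,0.003,0,0,10.3,100],[-0.0165,0.0065,0.003,0,0,10.3,100],[-0.0165,0.0065,0.003,0,0,10.3,100],[-0.0165,0.0065,0.003,0,0,10.3,100],[-0.0165,0.0065,0.003,0,0,10.3,100],[-0.0165,0.0065,0.003,0,0,10.3,100],[-0.0165,0.0065,0.003,0,0,10.3,100],[-0.0165,0.0065,0.003,0,0,10.3,100],[-0.0165,0.0065,0,0,0,10,100],[0,0,0,0,0,0,100]]' 50; python3 -m handwheel '[[0,0,0,0,0,0,100]]'; python3 -c "
from h import *
print(ctrl.observe()['joint_pos'])
wlook('w10',['fuse'])"
```

```text
t: 23.78
eef_pos: [0.4435, 0.2662, 0.1939]
ee_rot: [-3.142, 0.0, 2.008]
wrist_force: [0.9, -0.0, 0.7]
width: 0.0858
gripper_force: 0.0
t: 23.9
eef_pos: [0.4455, 0.265, 0.1939]
ee_rot: [3.141, 0.001, 2.004]
wrist_force: [-0.3, -1.0, 0.8]
width: 0.0854
gripper_force: 0.0
[ 0.21758457  0.33251034 -0.95518782  1.92637186  0.31501736  1.04017228
 -0.44085398]
t 23.9 tcp [0.4455 0.265  0.1939] yaw 114.8 rp [3.141e+00 1.000e-03] w 0.0854 F [-0.3 -1.   0.8]
wrist fuse 0.68 px [318. 221.  29.  69.] c [0.4464 0.2692] ang 114.5 size [0.063 0.023] rect [0.4471 0.2686] sk -1.0
```

View pics/w10.png

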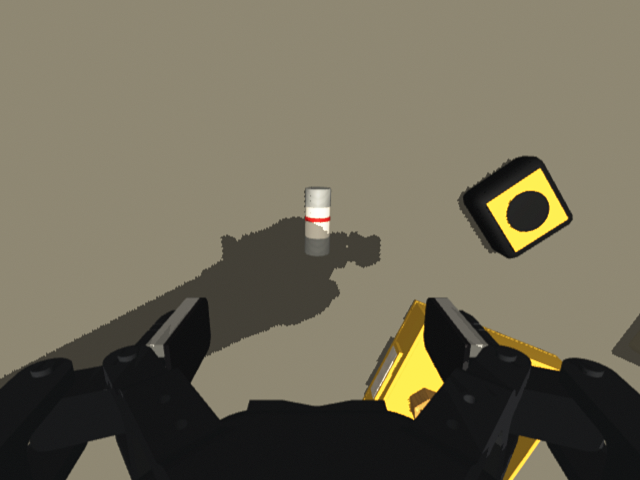

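The fuse is aligned with the gripper, (318,188) to (318,255), and there is space all round it.

```bash
python3 -m handwheel '[[0,0.003,-0.06,0,0,0,100],[0,0,-0.06,0,0,0,100],[0,0,-0.04,0,0,0,100],[0,0,-0.016,0,0,0,100],[0,0,0,0,0,0,100],[0,0,0,0,0,0,15],[0,0,0,0,0,0,15],[0,0,0,0,0,0,15],[0,0,0,0,0,0,15],[0,0,0,0,0,0,15],[0,0,0,0,0,0,15]]' 30
```

```text
t: 25.38
eef_pos: [0.4453, 0.2688, 0.0187]
ee_rot: [3.141, 0.001, 2.007]
wrist_force: [-0.7, -2.3, 7.1]
width: 0.0207
gripper_force: 30.2
```

```bash
python3 -m handwheel '[[0,0,0.03,0,0,0,15],[0,0,0.04,0,0,0,15],[0,0,0.03,0,0,0,15],[0.025,-0.046,0,0,0,-3.3,15],[0.025,-0.046,0,0,0,-3.3,15],[0.025,-0.046,0,0,0,-3.3,15],[0.025,-0.046,0,0,0,-3.3,15],[0.025,-0.046,0,0,0,-3.3,15],[0.025,-0.046,0,0,0,-3.3,15],[0.022,-0.049,0,0,0,-3.2,15],[0,0,0,0,0,0,15],[0,0,0,0,0,0,15]]' 30; python3 -c "
from h import *
wlook('w11',['fuse','tray_fuses'])"
```

```text
t: 26.88
eef_pos: [0.6161, -0.0563, 0.1172]
ee_rot: [-3.14, -0.001, 1.605]
wrist_force: [0.0, 0.6, 1.1]
width: 0.0207
gripper_force: 29.7
t 26.88 tcp [ 0.6161 -0.0563  0.1172] yaw 92.0 rp [-3.14e+00 -1.00e-03] w 0.0207 F [0.  0.6 1.1]
wrist fuse 0.94 px [316. 314.  63. 151.] c [ 0.6188 -0.1047] ang 91.6 size [0.118 0.039] rect [ 0.6194 -0.1089] sk -1.0
wrist tray_fuses 0.84 px [367. 244. 291. 237.] c [ 0.6445 -0.0297] ang 172.3 size [0.173 0.153] rect [ 0.6407 -0.0518] sk 1.0
```

View pics/w11.png

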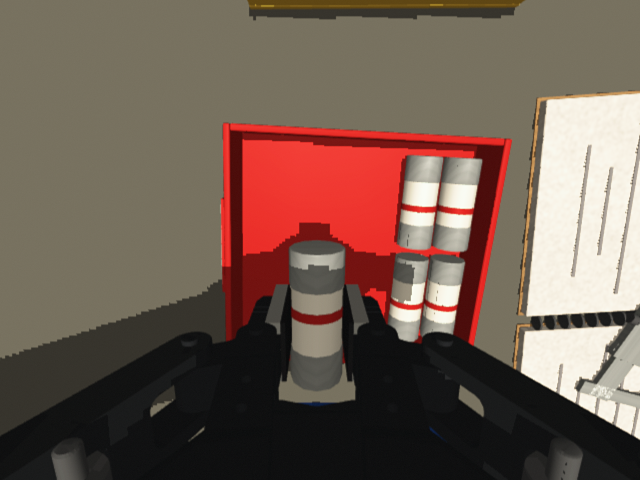

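The fuse is held centred over the red tray's empty half. The front wall is at column 227, the left wall at row 130, and the stock fuses start at column 390.

```bash
python3 -c "
from h import *
K=cam('wrist',ctrl.observe())
print(toworld(K,[[227,240],[360,132],[503,200]],.04),toworld(K,[[392,300],[400,200]],.015),toworld(K,[[317,243],[317,395]],.122))"
```

```text
[[ 0.56332999 -0.04295372]
 [ 0.63850795  0.02177924]
 [ 0.72411732 -0.01267699]] [[ 0.67169774 -0.08880038]
 [ 0.67032261 -0.01839316]] [[ 0.61631306 -0.02062936]
 [ 0.61882874 -0.08504225]]
```

```bash
python3 -m handwheel '[[0,0,-0.03,0,0,0,15],[0,0,-0.03,0,0,0,15],[0,0,-0.02,0,0,0,15],[0,0,-0.010,0,0,0,15],[0,0,-0.003,0,0,0,15],[0,0,0,0,0,0,15],[0,0,0,0,0,0,15]]' 30
```

```text
t: 27.9
eef_pos: [0.6176, -0.0565, 0.0258]
ee_rot: [3.14, 0.0, 1.606]
wrist_force: [0.1, 0.4, -0.3]
width: 0.0207
gripper_force: 29.7
```

```bash
python3 -m handwheel '[[0,0,-0.0015,0,0,0,15],[0,0,-0.0010,0,0,0,15],[0,0,0,0,0,0,15]]' 30
```

```text
t: 28.28
eef_pos: [0.617, -0.0566, 0.0228]
ee_rot: [3.141, 0.0, 1.606]
wrist_force: [-0.9, 0.1, 2.6]
width: 0.0206
gripper_force: 30.1
```

The fuse touches the floor at 2.6 N, so I'm releasing it slowly and moving clear.

```bash
python3 -m handwheel '[[0,0,0,0,0,0,26],[0,0,0,0,0,0,28],[0,0,0,0,0,0,34],[0,0,0,0,0,0,38],[0,0,0,0,0,0,38],[0,0,0.03,0,0,0,38],[0,0,0.05,0,0,0,38],[0,0,0.06,0,0,0,38],[-0.05,0,0.04,0,0,0,60],[-0.05,0,0.03,0,0,0,60],[-0.05,0,0.02,0,0,0,60],[-0.05,0,0,0,0,0,60]]' 30; python3 -c "
from h import *
im=get_image('top');cv2.imwrite('pics/top9.png',cv2.resize(im[130:330,90:540,::-1],(800,356),interpolation=cv2.INTER_CUBIC))
cv2.imwrite('pics/scene9.png',cv2.resize(get_image('scene')[170:400,130:530,::-1],(800,460),interpolation=cv2.INTER_CUBIC))"
```

```text
t: 29.78
eef_pos: [0.4178, -0.0562, 0.2529]
ee_rot: [3.138, 0.002, 1.607]
wrist_force: [0.2, 0.5, 0.9]
width: 0.0512
gripper_force: 0.0
```

View pics/scene9.png

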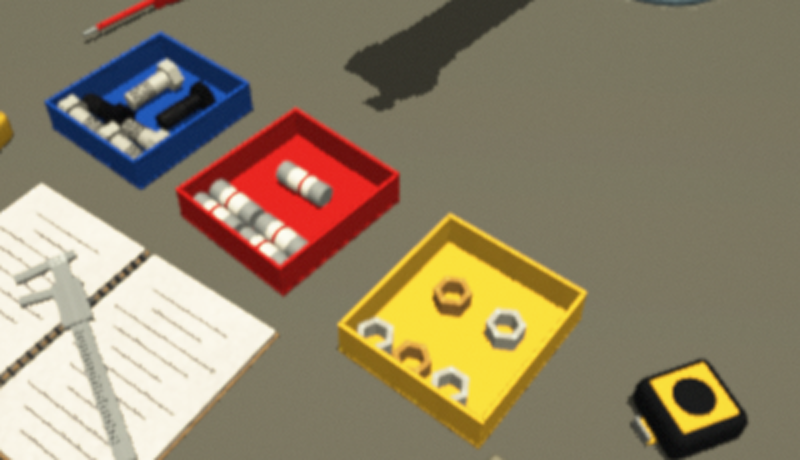

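View pics/top9.png

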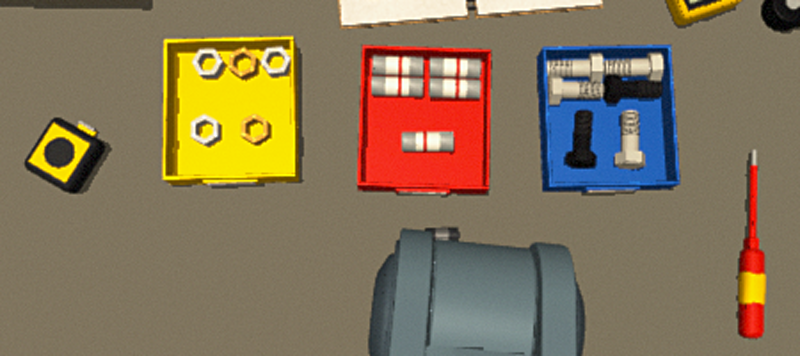

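All five parts lie flat inside their trays: nuts at crop (206,130) and (256,129), fuse at (427,141), bolts at (582,140) and (629,138). The tape measure and screwdriver have not moved.

```bash
python3 -m handwheel '[[0,0,0,0,0,0,60],[0,0,0,0,0,0,60],[0,0,0,0,0,0,60]]' >/dev/null; python3 -c "
from station import ctrl
print(ctrl.sign_off())"
```

```text
the job is handed in; nothing more can be done
None
```

Both bolts, both nuts and the fuse are flat in their own trays, the tape measure and screwdriver were left where they lay, and the job is handed in after about 30 s of robot time.

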